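Find the loaded screw tin and pack the empties

ROBOT

A 6-joint arm with a two-finger parallel gripper is mounted at the origin on the work surface. World frame = base frame: x ahead of the robot, y to its left, z up, the work surface at z = 0. Lengths are in m, angles in rad, forces in N, time in s.
With the tool pointing down it reaches from about 0.225 to 0.875 m from the base axis. Payload 3.4 kg.
Tool frame: the origin (TCP) lies midway between the tips of the shut fingers; the grasp point (between the pads) lies 19 mm behind it (manip.pinch_z is the distance from the TCP to the grasp point, in m); z points along the fingers, y is the line along which they close (so a half turn about z gives the same grasp; the last joint's range is limited). The gripper opens to 85 mm and grips with 20 to 120 N. Pads are 22 mm wide; open, the fingers measure 114 mm over their backs; the gripper's body (76 mm by 85 mm) begins 54 mm behind the grasp point. The pads swing forward as they close: fully open they stand 13 mm farther back than shut.
Start: joints at [-0.121, 0.276, 1.505, -0, 1.361, -0.121], TCP at [0.575, -0, 0.231] pointing down, gripper open.
Joint ranges: [-2.89, 2.89], [-0.75, 2.08], [0.22, 2.7], [-1.18, 4.32], [0.11, 2.71], [-2.7, 2.7]. Speed limits (rad/s): [2.57, 2.57, 3.14, 3.14, 3.14, 3.14].

INTERFACE

Orientations are given as a unit quaternion [w, x, y, z].
In Python, from rig import manip gives the robot as it stands.
- The arm moves only by the tool carry_out, never from a script. Its arguments are lists of equal length, an entry for each row: "delta_pos": the shift along the tool's x, y, z scaled (see below), a list of three; "turn": the turn, a rotation vector about the tool's x, y, z scaled (see below), a list of three; "claw": the closure, from -1 (fully open) to 1 (shut). A call has 1 to 12 rows; each row is the pose to reach, as a shift and turn from the pose commanded when the call began, along the tool's axes at that moment; what a row does not reach only later rows make up. The controller multiplies each number of a shift by 400 mm and each number of a turn by 30 degrees. A row lasts 1/10 s, in which the tool goes at most 50 mm and 8.59 degrees, less where a joint would pass 70% of its speed; a pose out of reach is approached as far as the arm can. A call with a number of a shift or a turn outside -1 to 1 is refused whole. A call with a gripper value outside its range is refused whole. The fingers move at their own pace and stop on an object; "force" is the grip in N (left out, the last holds). Time passes only in rows, so rows that repeat a pose let the fingers close. It gives the time, the measured TCP pose, the force, the opening and the grip force at its end, in the units of the state.
- manip.get_state(): the state, without advancing time (a new reading comes with each control period).
- manip.get_image(name): name is "scene" or "side" or "wrist"; returns a dict with "image" (480x640x3 uint8, red, green, blue), "z_map" (480x640 float32, m along the optical axis (not along the pixel's ray), 0 where there is no reading), "fx", "fy", "cx", "cy" (pixels), "world_to_cam" (4x4, takes a point from world to camera coordinates). Camera axes: x right, y down, z forward; pixel columns grow to the right and rows downward; lengths in m; the calibration is good to about 2 mm. The wrist camera is an equidistant fisheye: a pixel r from the principal point sees the ray r / f radians off the axis. A picture is of the moment at which its call begins.
- manip.sign_off(): hands the job in; it is judged then, once.
Trained networks look in the newest picture that a camera, given by its name, has taken for a name from the list of things; names that differ only in an ending like _2 or _b are one class to them, and where a whole thing is asked for, a point or a joint stands for the part that bears it (a point fixed in the world has none). Each returns a list of dicts, best first, with "score" (0 to 1); they miss things now and then, are a little off and sometimes report something else, mostly with a low value. They report only what shows in the picture. A call takes as long as a camera call.
- manip.spot_in(camera, query): "point" ([x, y, z] in m, in world coordinates, good to about 4 mm: the middle of the surface that is visible of it).
- manip.place_of(camera, query): "point" ([x, y, z] in m, in world coordinates, good to about 4 mm: a listed point, or the origin of a listed thing).
The state is a dict: "clock": time; "qpos": joint angles; "qd": joint speeds; "effort": joint torques, N m; "position": TCP position; "ee_rot": TCP orientation; "contact_force": force on the tool from outside, world axes, zero at the start; "moment": the same for the moment, N m; "width": finger opening in m; "gripper_force": force on a finger pad.
Only numpy, scipy, OpenCV 4.12 (cv2) and the standard library are available. Lean on these libraries where they do the work, as an engineer would, in place of code of your own. Each camera call takes 0.05 s, during which the arm holds its last target. There are 200 camera calls.

TASK

Clear up the workbench: take the wooden offcuts out of the divided crate and put them in the scrap tray. The tins look alike, but one is still full of screws: lift them to find the heavy one and stand it upright, wholly on the round cork pad, and stand every empty tin upright in the crate, one to a cell. Set the tins down rather than dropping them, and leave the paper cup and the tape roll where they are.

Things in the scene. Friction and masses are not known exactly. Their poses are not given: they have to be found in the camera images.
- tin_1_mid (a point): Centre (40 mm above its base) of a closed plain metal screw tin: upright cylinder, 58 mm diameter, 80 mm tall, flat lid. Four to six of tin_1..tin_7 are present (None if absent), all alike to look at; one tin is full of screws (0.5 to 0.7 kg), the others empty (0.11 to 0.17 kg). Which number is loaded differs from start to start. z axis = the tin's axis, up
- tin_2_mid (a point): Centre (40 mm above its base) of another such tin, same in size and look as tin_1; None if absent. z axis = the tin's axis, up
- tin_3_mid (a point): Centre (40 mm above its base) of another such tin, same in size and look as tin_1; None if absent. z axis = the tin's axis, up
- tin_4_mid (a point): Centre (40 mm above its base) of another such tin, same in size and look as tin_1; None if absent. z axis = the tin's axis, up
- tin_5_mid (a point): Centre (40 mm above its base) of another such tin, same in size and look as tin_1; None if absent. z axis = the tin's axis, up
- tin_6_mid (a point): Centre (40 mm above its base) of another such tin, same in size and look as tin_1; None if absent. z axis = the tin's axis, up
- tin_7_mid (a point): Centre (40 mm above its base) of another such tin, same in size and look as tin_1; None if absent. z axis = the tin's axis, up
- crate: Open plywood crate fixed to the bench, 182 mm (its x) x 270 mm (its y), 46 mm high, divided 2 x 3 by walls as high as its sides; floor 6 mm thick, walls 6 mm, each cell 82 x 82 mm inside and 40 mm deep. Origin: centre of its underside; x and y along its walls, z up
- cell_1 (a point): Centre of the floor of crate cell 1, 6 mm above the bench; crate frame (-44, -88) mm. Axes as the crate's
- cell_2 (a point): Centre of the floor of crate cell 2, 6 mm above the bench; crate frame (-44, +0) mm. Axes as the crate's
- cell_3 (a point): Centre of the floor of crate cell 3, 6 mm above the bench; crate frame (-44, +88) mm. Axes as the crate's
- cell_4 (a point): Centre of the floor of crate cell 4, 6 mm above the bench; crate frame (+44, -88) mm. Axes as the crate's
- cell_5 (a point): Centre of the floor of crate cell 5, 6 mm above the bench; crate frame (+44, +0) mm. Axes as the crate's
- cell_6 (a point): Centre of the floor of crate cell 6, 6 mm above the bench; crate frame (+44, +88) mm. Axes as the crate's
- offcut_a_mid (a point): Centre (half-way up) of a softwood offcut, 44 mm (its x) x 44 mm (its y) x 100 mm (its z, up), about 0.1 kg, standing on end in a crate cell at the start; None if absent (two or three of offcut_a, b, c are present)
- offcut_b_mid (a point): Centre (half-way up) of a softwood offcut, 44 mm (its x) x 34 mm (its y) x 95 mm (its z, up), about 0.1 kg, standing on end in a crate cell at the start; None if absent (two or three of offcut_a, b, c are present)
- offcut_c_mid (a point): Centre (half-way up) of a softwood offcut, 44 mm (its x) x 40 mm (its y) x 110 mm (its z, up), about 0.1 kg, standing on end in a crate cell at the start; None if absent (two or three of offcut_a, b, c are present)
- scrap_tray: Low open grey plastic tray fixed to the bench, 120 mm (its x) x 160 mm (its y), 32 mm high, walls and floor 5 mm. Origin: centre of its underside, z up
- cork_pad: Round cork pad fixed to the bench, 110 mm diameter, 5 mm thick. Origin: centre of its underside, on the bench
- paper_cup_mid (a point): Bystander: centre (47.5 mm above its base) of a paper cup standing near the tins, 95 mm tall, 70 mm across at the top; leave it alone
- tape_roll_mid (a point): Bystander: centre (12 mm above the bench) of a roll of tape lying flat among the tins, 64 mm across, 24 mm high; leave it alone

How it is judged:
By the outcome, as a careful person would: the job done as asked, in the order asked, and still so for the second after the job is handed in, with the robot touching nothing.
Of tin_2, tin_5 only 1 to 1 are there at a start; the rules pass over those that are not, and their reading is None.
Of tin_1, tin_4 only 1 to 2 are there at a start; the rules pass over those that are not, and their reading is None.
Of tin_3, tin_6, tin_7 only 2 to 3 are there at a start; the rules pass over those that are not, and their reading is None.
Of offcut_a, offcut_b, offcut_c only 2 to 3 are there at a start; the rules pass over those that are not, and their reading is None.
At some moment in a run one of tin_1, tin_2, tin_3, tin_4, tin_5, tin_6, tin_7 may be knocked a few centimetres aside while the robot is not near it.
It also fails if it takes over 210 s, if anything falls off the work surface, if the arm or the gripper's body presses on something with over 40 N, if the wrist force passes 120 N, or if a joint passes its speed limit or range.

## Working session

There is one attempt and no reset: what is moved stays moved. The work goes in short steps, Python scripts to look and compute and a tool call to move; the robot and the scene stay as the last step left them, time stands still between calls to the robot, and variables do not carry over. Pictures are saved under pics/ and viewed, at most 14 in all, crops included, and the job is handed in when it is done.

Besides the shell and the picture viewer there is one more tool, called by a JSON object that holds its "name" and its "arguments". carry_out: Moves the arm, as the interface text tells. Shifts and turns lie within -1 to 1; 1 stands for 400 mm of shift or 30 degrees of turn. Its arguments: {"type":"object","properties":{"delta_pos":{"type":"array","items":{"type":"array","items":{"type":"number","minimum":-1,"maximum":1}}},"turn":{"type":"array","items":{"type":"array","items":{"type":"number","minimum":-1,"maximum":1}}},"claw":{"type":"array","items":{"type":"number"}},"force":{"type":"number"}},"required":["delta_pos","turn","claw"]}

```bash
ls; mkdir -p pics; python3 - <<'E'
from rig import manip
import cv2,numpy as np
s=manip.get_state();print({k:np.round(v,3) for k,v in s.items()},manip.pinch_z)
for c in("scene","side"):
    d=manip.get_image(c);cv2.imwrite(f"pics/{c}0.png",d["image"][:,:,::-1])
    print(c,np.round(d["world_to_cam"],3).tolist(),d["fx"])
    for q in("tin_1_mid","crate","offcut_a_mid","scrap_tray","cork_pad","paper_cup_mid","tape_roll_mid","cell_1"):
        print(q,[(np.round(r["point"],3).tolist(),round(r["score"],2)) for r in manip.place_of(c,q)])
E
```

```text
pics
{'clock': np.float64(0.0), 'qpos': array([-0.121,  0.277,  1.506,  0.   ,  1.361, -0.121]), 'qd': array([-0.002,  0.001,  0.001, -0.001,  0.001, -0.001]), 'effort': array([ 1.0000e-03, -4.1677e+01, -2.4581e+01, -0.0000e+00,  1.1000e-02,
        0.0000e+00]), 'position': array([0.574, 0.   , 0.23 ]), 'ee_rot': array([-0.001,  0.707,  0.707, -0.001]), 'contact_force': array([-0.718, -0.559, -0.491]), 'moment': array([-0.012, -0.018, -0.011]), 'gripper_force': np.float64(0.0), 'width': np.float64(0.086)} 0.0187
scene [[0.008, 1.0, -0.004, 0.012], [0.753, -0.008, -0.658, -0.379], [-0.658, 0.002, -0.753, 1.434], [0.0, 0.0, 0.0, 1.0]] 473.92908122229744
tin_1_mid []
crate [([0.52, -0.312, 0.0], 0.88)]
offcut_a_mid [([0.477, -0.222, 0.054], 0.58), ([0.423, -0.036, 0.039], 0.22)]
scrap_tray [([0.594, 0.362, 0.003], 0.69), ([0.417, 0.373, 0.001], 0.68), ([0.673, 0.213, 0.043], 0.51)]
cork_pad [([0.595, 0.359, 0.001], 0.62), ([0.472, -0.22, 0.004], 0.43), ([0.478, -0.311, 0.002], 0.24)]
paper_cup_mid [([0.679, -0.038, 0.048], 0.65), ([0.557, -0.017, 0.006], 0.24)]
tape_roll_mid [([0.559, 
[... 317 characters left out ...]
, [0.0, 0.0, 0.0, 1.0]] 505.0604277541903
tin_1_mid [([0.425, 0.209, 0.041], 0.87), ([0.574, -0.393, 0.004], 0.71)]
crate [([0.52, -0.311, 0.004], 0.68), ([0.429, -0.04, 0.04], 0.28)]
offcut_a_mid [([0.473, -0.218, 0.056], 0.59), ([0.574, -0.391, 0.007], 0.32)]
scrap_tray [([0.422, 0.374, -0.0], 0.81)]
cork_pad [([0.597, 0.361, -0.004], 0.63)]
paper_cup_mid [([0.675, -0.035, 0.047], 0.9), ([0.472, -0.224, 0.004], 0.47)]
tape_roll_mid [([0.564, -0.015, 0.007], 0.78), ([0.598, 0.36, -0.004], 0.18)]
cell_1 [([0.47, -0.226, 0.002], 0.85), ([0.564, -0.219, 0.007], 0.83), ([0.478, -0.313, 0.004], 0.75), ([0.566, -0.309, 0.007], 0.69), ([0.483, -0.402, 0.008], 0.57), ([0.571, -0.394, 0.005], 0.57)]
```

View pics/scene0.png

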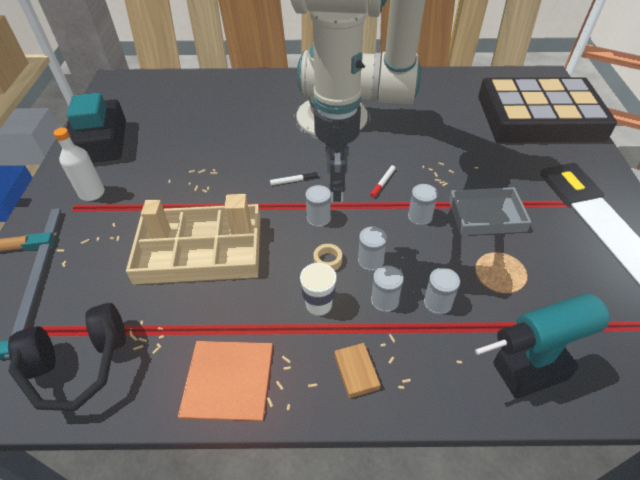

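View pics/side0.png

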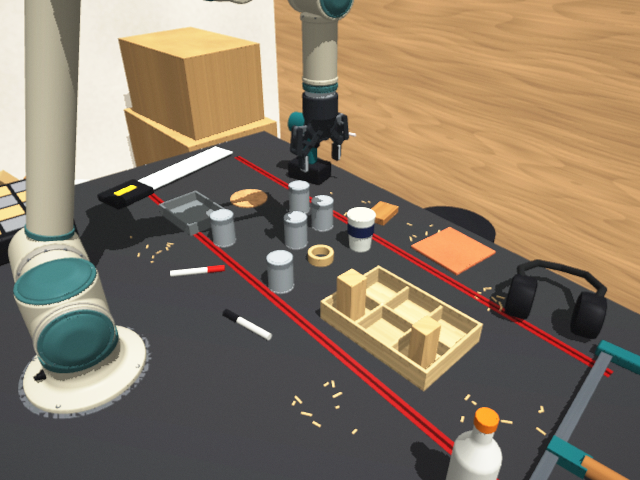

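The scene view shows five tins at pixels (318,205), (423,204), (372,248), (387,288) and (441,291). It also shows two offcuts in the crate (153,219) and (237,214), the tray (490,211) and the cork pad (501,272). The cup is at (318,288) and the tape at (328,258). The side view agrees. Next I'll measure the tops from depth.

```bash
cat > h.py <<'E'
from rig import manip
import cv2,numpy as np
def cloud(c):
    d=manip.get_image(c);z=d["z_map"];v,u=np.mgrid[:480,:640]
    P=np.stack([(u-d["cx"])/d["fx"]*z,(v-d["cy"])/d["fy"]*z,z,np.ones_like(z)],-1)
    W=P@np.linalg.inv(d["world_to_cam"]).T
    W[z==0]=np.nan
    return W[...,:3],d
def blobs(W,lo,hi,amin=25,x=(0.25,0.85),y=(-.48,.5)):
    m=(W[...,2]>lo)&(W[...,2]<hi)&(W[...,0]>x[0])&(W[...,0]<x[1])&(W[...,1]>y[0])&(W[...,1]<y[1])
    n,L,S,C=cv2.connectedComponentsWithStats(m.astype(np.uint8),connectivity=4)
    for i in range(1,n):
        if S[i,4]<amin: continue
        p=W[L==i]
        (c,wh,a)=cv2.minAreaRect(p[:,:2].astype(np.float32))
        print("px",np.round(C[i]).astype(int),"n",S[i,4],"rect c",np.round(c,3),"wh",np.round(wh,3),"ang",round(a,1),"z",round(np.median(p[:,2]),3))
E
python3 - <<'E'
from h import *
for c in("scene","side"):
    W,d=cloud(c)
    print(c,"tins");blobs(W,.073,.088)
    print("offcuts");blobs(W,.092,.125,20,y=(-.5,-.15))
    print("crate rim");blobs(W,.040,.052,60,y=(-.5,-.12))
    print("tray");blobs(W,.026,.038,40,y=(.25,.5))
    print("cork");blobs(W,.0025,.010,60,y=(.25,.5))
E
```

```text
scene tins
px [424 193] n 400 rect c [0.424 0.209] wh [0.059 0.059] ang 36.9 z 0.081
px [318 194] n 399 rect c [ 0.426 -0.038] wh [0.058 0.059] ang 23.5 z 0.08
px [238 214] n 117 rect c [ 0.486 -0.209] wh [0.031 0.058] ang 41.5 z 0.08
px [154 217] n 110 rect c [ 0.493 -0.394] wh [0.027 0.054] ang 52.4 z 0.081
px [373 237] n 495 rect c [0.56 0.08] wh [0.057 0.059] ang 85.6 z 0.08
px [388 278] n 607 rect c [0.666 0.103] wh [0.059 0.058] ang 69.8 z 0.08
px [444 280] n 620 rect c [0.674 0.213] wh [0.058 0.058] ang 1.1 z 0.08
px [318 292] n 131 rect c [ 0.698 -0.037] wh [0.065 0.028] ang 87.0 z 0.08
px [103 330] n 904 rect c [ 0.787 -0.427] wh [0.135 0.05 ] ang 20.6 z 0.083
px [535 357] n 59 rect c [0.84 0.34] wh [0.022 0.004] ang 24.8 z 0.078
px [551 359] n 33 rect c [0.846 0.368] wh [0.002 0.021] ang 19.4 z 0.08
offcuts
px [235 203] n 376 rect c [ 0.474 -0.219] wh [0.048 0.044] ang 1.8 z 0.105
px [151 208] n 275 rect c [ 0.485 -0.403] wh [0.036 0.047] ang 87.9 z 0.101
crate rim
px [192 253] n 933 rect c [ 0.522 -0.31 ] wh [0.186 0.272] ang 3.7 z 0.045
px [195 209] n 238 rect c [ 0.44  -
[... 1624 characters left out ...]
z 0.106
px [426 326] n 416 rect c [ 0.484 -0.403] wh [0.046 0.035] ang 0.1 z 0.101
crate rim
px [408 323] n 1603 rect c [ 0.522 -0.307] wh [0.188 0.273] ang 3.6 z 0.046
px [350 305] n 126 rect c [ 0.462 -0.228] wh [0.03  0.058] ang 45.2 z 0.046
px [517 308] n 124 rect c [ 0.717 -0.454] wh [0.016 0.049] ang 23.9 z 0.046
px [422 352] n 132 rect c [ 0.476 -0.413] wh [0.027 0.052] ang 53.2 z 0.046
tray
px [306 173] n 125 rect c [0.796 0.344] wh [0.04  0.124] ang 34.4 z 0.032
px [188 208] n 385 rect c [0.42  0.374] wh [0.124 0.169] ang 2.9 z 0.031
cork
px [248 197] n 545 rect c [0.599 0.366] wh [0.124 0.112] ang 31.9 z 0.006
px [192 211] n 612 rect c [0.43  0.397] wh [0.094 0.117] ang 2.8 z 0.006
```

{"name": "carry_out", "arguments": {"delta_pos": [[-0.545, -0.254, 0.08], [-0.545, -0.254, 0.08], [-0.545, -0.254, 0.08], [-0.545, -0.254, 0.08], [-0.545, -0.254, 0.08], [-0.545, -0.254, 0.08], [-0.545, -0.254, 0.41], [-0.545, -0.254, 0.41], [-0.545, -0.254, 0.41], [-0.545, -0.254, 0.41], [-0.545, -0.254, 0.41], [-0.545, -0.254, 0.41]], "turn": [[0, 0, 0], [0, 0, 0], [0, 0, 0], [0, 0, 0], [0, 0, 0], [0, 0, 0], [0, 0, 0], [0, 0, 0], [0, 0, 0], [0, 0, 0], [0, 0, 0], [0, 0, 0]], "claw": [-1, -1, -1, -1, -1, -1, -1, -1, -1, -1, -1, -1], "force": 40}}

```text
clock: 2.2
position: [0.4754, -0.2187, 0.0694]
ee_rot: [0.002, 0.707, 0.707, 0.001]
contact_force: [-0.6, -0.5, 0.4]
width: 0.0853
gripper_force: 0.0
```

{"name": "carry_out", "arguments": {"delta_pos": [[0, 0, 0], [0, 0, 0], [0, 0, 0], [0, 0, 0], [0, 0, 0], [0, 0, 0], [0, 0, 0], [0, 0, -0.1], [0, 0, -0.2], [0, 0, -0.33], [0, 0, -0.33], [0, 0, -0.33]], "turn": [[0, 0, 0], [0, 0, 0], [0, 0, 0], [0, 0, 0], [0, 0, 0], [0, 0, 0], [0, 0, 0], [0, 0, 0], [0, 0, 0], [0, 0, 0], [0, 0, 0], [0, 0, 0]], "claw": [0.9, 0.9, 0.9, 0.9, 0.9, 0.9, 0.9, 0.9, 0.9, 0.9, 0.9, 0.9]}}

```text
clock: 3.4
position: [0.474, -0.2184, 0.2007]
ee_rot: [0.002, 0.707, 0.707, 0.0]
contact_force: [-0.4, 0.0, -1.6]
width: 0.0439
gripper_force: 41.3
```

{"name": "carry_out", "arguments": {"delta_pos": [[0.9, -0.085, 0], [0.9, -0.085, 0], [0.9, -0.085, 0], [0.9, -0.085, 0], [0.9, -0.085, 0], [0.9, -0.085, 0], [0.9, -0.085, 0], [0.9, -0.085, 0]], "turn": [[0, 0, 0], [0, 0, 0], [0, 0, 0], [0, 0, 0], [0, 0, 0], [0, 0, 0], [0, 0, 0], [0, 0, 0]], "claw": [0.9, 0.9, 0.9, 0.9, 0.9, 0.9, 0.9, 0.9]}}

```text
clock: 4.2
position: [0.4368, 0.1462, 0.1973]
ee_rot: [-0.002, 0.705, 0.709, -0.001]
contact_force: [-0.1, -1.5, -0.7]
width: 0.0438
gripper_force: 41.2
```

{"name": "carry_out", "arguments": {"delta_pos": [[0.49, -0.045, 0], [0.49, -0.045, 0], [0.49, -0.045, 0], [0.49, -0.045, 0], [0.49, -0.045, 0], [0.49, -0.045, 0], [0.49, -0.045, 0.1], [0.49, -0.045, 0.2], [0.49, -0.045, 0.28], [0.49, -0.045, 0.33], [0.49, -0.045, 0.33], [0.49, -0.045, 0.33]], "turn": [[0, 0, 0], [0, 0, 0], [0, 0, 0], [0, 0, 0], [0, 0, 0], [0, 0, 0], [0, 0, 0], [0, 0, 0], [0, 0, 0], [0, 0, 0], [0, 0, 0], [0, 0, 0]], "claw": [0.9, 0.9, 0.9, 0.9, 0.9, 0.9, 0.9, 0.9, 0.9, 0.9, 0.9, 0.9]}}

```text
clock: 5.4
position: [0.4213, 0.3357, 0.0664]
ee_rot: [0.0, 0.708, 0.706, -0.001]
contact_force: [-0.0, -0.5, -0.8]
width: 0.0435
gripper_force: 41.8
```

{"name": "carry_out", "arguments": {"delta_pos": [[0, 0, 0], [0, 0, 0], [0, 0, 0], [0, 0, 0], [0, 0, -0.1], [0, 0, -0.2], [0, 0, -0.33], [0, 0, -0.33]], "turn": [[0, 0, 0], [0, 0, 0], [0, 0, 0], [0, 0, 0], [0, 0, 0], [0, 0, 0], [0, 0, 0], [0, 0, 0]], "claw": [-1, -1, -1, -1, -1, -1, -1, -1]}}

```text
clock: 6.2
position: [0.425, 0.3404, 0.2064]
ee_rot: [0.002, 0.707, 0.707, 0.007]
contact_force: [0.3, 0.5, 0.5]
width: 0.0857
gripper_force: 0.0
```

{"name": "carry_out", "arguments": {"delta_pos": [[-0.925, 0.08, 0], [-0.925, 0.08, 0], [-0.925, 0.08, 0], [-0.925, 0.08, 0], [-0.925, 0.08, 0], [-0.925, 0.08, 0], [-0.925, 0.08, 0], [-0.925, 0.08, 0]], "turn": [[0, 0, 0], [0, 0, 0], [0, 0, 0], [0, 0, 0], [0, 0, 0], [0, 0, 0], [0, 0, 0], [0, 0, 0]], "claw": [-1, -1, -1, -1, -1, -1, -1, -1]}}

```text
clock: 7.0
position: [0.4534, -0.0357, 0.1991]
ee_rot: [0.001, 0.708, 0.706, -0.001]
contact_force: [-0.1, 0.7, -0.1]
width: 0.0854
gripper_force: 0.0
```

{"name": "carry_out", "arguments": {"delta_pos": [[-0.925, 0.08, 0], [-0.925, 0.08, 0], [-0.925, 0.08, 0], [-0.925, 0.08, 0], [-0.925, 0.08, 0], [-0.925, 0.08, 0], [-0.925, 0.08, 0], [-0.925, 0.08, 0], [-0.925, 0.08, 0], [-0.925, 0.08, 0]], "turn": [[0, 0, 0], [0, 0, 0], [0, 0, 0], [0, 0, 0], [0, 0, 0], [0, 0, 0], [0, 0, 0], [0, 0, 0], [0, 0, 0], [0, 0, 0]], "claw": [-1, -1, -1, -1, -1, -1, -1, -1, -1, -1]}}

```text
clock: 8.0
position: [0.485, -0.4014, 0.1984]
ee_rot: [-0.001, 0.707, 0.707, 0.0]
contact_force: [-1.4, -0.7, -0.0]
width: 0.0853
gripper_force: 0.0
```

{"name": "carry_out", "arguments": {"delta_pos": [[0, 0, 0.1], [0, 0, 0.2], [0, 0, 0.28], [0, 0, 0.345], [0, 0, 0.345], [0, 0, 0.345]], "turn": [[0, 0, 0], [0, 0, 0], [0, 0, 0], [0, 0, 0], [0, 0, 0], [0, 0, 0]], "claw": [-1, -1, -1, -1, -1, -1]}}

```text
clock: 8.6
position: [0.4857, -0.4007, 0.0618]
ee_rot: [-0.0, 0.707, 0.708, 0.0]
contact_force: [0.5, -0.4, 0.4]
width: 0.0852
gripper_force: 0.0
```

{"name": "carry_out", "arguments": {"delta_pos": [[0, 0, 0], [0, 0, 0], [0, 0, 0], [0, 0, 0], [0, 0, 0], [0, 0, 0], [0, 0, 0], [0, 0, -0.1], [0, 0, -0.2], [0, 0, -0.345], [0, 0, -0.345], [0, 0, -0.345]], "turn": [[0, 0, 0], [0, 0, 0], [0, 0, 0], [0, 0, 0], [0, 0, 0], [0, 0, 0], [0, 0, 0], [0, 0, 0], [0, 0, 0], [0, 0, 0], [0, 0, 0], [0, 0, 0]], "claw": [0.9, 0.9, 0.9, 0.9, 0.9, 0.9, 0.9, 0.9, 0.9, 0.9, 0.9, 0.9]}}

```text
clock: 9.8
position: [0.4862, -0.4029, 0.2018]
ee_rot: [0.003, 0.707, 0.707, 0.0]
contact_force: [-0.5, -0.1, -0.9]
width: 0.0439
gripper_force: 42.3
```

{"name": "carry_out", "arguments": {"delta_pos": [[0.97, -0.08, 0], [0.97, -0.08, 0], [0.97, -0.08, 0], [0.97, -0.08, 0], [0.97, -0.08, 0], [0.97, -0.08, 0], [0.97, -0.08, 0], [0.97, -0.08, 0]], "turn": [[0, 0, 0], [0, 0, 0], [0, 0, 0], [0, 0, 0], [0, 0, 0], [0, 0, 0], [0, 0, 0], [0, 0, 0]], "claw": [0.9, 0.9, 0.9, 0.9, 0.9, 0.9, 0.9, 0.9]}}

```text
clock: 10.6
position: [0.4508, -0.0112, 0.197]
ee_rot: [-0.002, 0.707, 0.707, -0.001]
contact_force: [0.9, -0.1, -0.3]
width: 0.0437
gripper_force: 42.2
```

{"name": "carry_out", "arguments": {"delta_pos": [[0.97, -0.08, 0], [0.97, -0.08, 0], [0.97, -0.08, 0], [0.97, -0.08, 0], [0.97, -0.08, 0], [0.97, -0.08, 0], [0.97, -0.08, 0], [0.97, -0.08, 0], [0.97, -0.08, 0]], "turn": [[0, 0, 0], [0, 0, 0], [0, 0, 0], [0, 0, 0], [0, 0, 0], [0, 0, 0], [0, 0, 0], [0, 0, 0], [0, 0, 0]], "claw": [0.9, 0.9, 0.9, 0.9, 0.9, 0.9, 0.9, 0.9, 0.9]}}

```text
clock: 11.5
position: [0.4197, 0.3781, 0.1964]
ee_rot: [-0.001, 0.705, 0.709, -0.001]
contact_force: [-0.1, -0.5, -1.4]
width: 0.0435
gripper_force: 42.2
```

{"name": "carry_out", "arguments": {"delta_pos": [[0.085, 0, 0], [0.085, 0, 0], [0.085, 0, 0.1], [0.085, 0, 0.2], [0.085, 0, 0.28], [0.085, 0, 0.343], [0.085, 0, 0.343], [0.085, 0, 0.343]], "turn": [[0, 0, 0], [0, 0, 0], [0, 0, 0], [0, 0, 0], [0, 0, 0], [0, 0, 0], [0, 0, 0], [0, 0, 0]], "claw": [0.9, 0.9, 0.9, 0.9, 0.9, 0.9, 0.9, 0.9]}}

```text
clock: 12.3
position: [0.4205, 0.4059, 0.0605]
ee_rot: [0.0, 0.707, 0.707, -0.002]
contact_force: [0.2, -0.1, -0.7]
width: 0.0437
gripper_force: 42.3
```

{"name": "carry_out", "arguments": {"delta_pos": [[0, 0, 0], [0, 0, 0], [0, 0, 0], [0, 0, 0], [0, 0, -0.1], [0, 0, -0.2], [0, 0, -0.343], [-0.4975, 0.007, -0.343], [-0.4975, 0.007, -0.343], [-0.4975, 0.007, -0.343], [-0.4975, 0.007, -0.343], [-0.4975, 0.007, -0.343]], "turn": [[0, 0, 0], [0, 0, 0], [0, 0, 0], [0, 0, 0], [0, 0, 0], [0, 0, 0], [0, 0, 0], [0, 0, 0], [0, 0, 0], [0, 0, 0], [0, 0, 0], [0, 0, 0]], "claw": [-1, -1, -1, -1, -1, -1, -1, -1, -1, -1, -1, -1]}}

```text
clock: 13.5
position: [0.4238, 0.2039, 0.1998]
ee_rot: [0.001, 0.709, 0.705, -0.001]
contact_force: [0.5, 1.0, -0.6]
width: 0.0854
gripper_force: 0.0
```

```bash
python3 - <<'E'
from h import *
W,d=cloud("side");cv2.imwrite("pics/side1.png",d["image"][:,:,::-1])
blobs(W,.073,.088,100)
print("off");blobs(W,.09,.13,30,y=(.28,.5));print(manip.get_state()["position"],manip.get_state()["contact_force"])
E
```

```text
px [298 186] n 206 rect c [0.67  0.213] wh [0.065 0.056] ang 52.0 z 0.081
px [197 199] n 112 rect c [0.411 0.325] wh [0.035 0.06 ] ang 46.9 z 0.08
px [322 201] n 240 rect c [0.664 0.103] wh [0.063 0.056] ang 49.1 z 0.081
px [221 215] n 269 rect c [0.421 0.208] wh [0.06  0.057] ang 52.0 z 0.081
px [295 218] n 277 rect c [0.557 0.081] wh [0.059 0.058] ang 80.1 z 0.081
px [360 225] n 131 rect c [ 0.659 -0.047] wh [0.029 0.065] ang 40.8 z 0.08
px [279 258] n 382 rect c [ 0.423 -0.037] wh [0.058 0.059] ang 81.0 z 0.081
px [522 289] n 323 rect c [ 0.745 -0.441] wh [0.059 0.051] ang 31.1 z 0.081
off
px [309 147] n 201 rect c [0.822 0.35 ] wh [0.027 0.054] ang 47.0 z 0.111
px [190 187] n 394 rect c [0.421 0.368] wh [0.048 0.116] ang 0.1 z 0.101
[0.42424607 0.20669311 0.19985821] [ 0.76649533  0.04822963 -0.5855937 ]
```

View pics/side1.png

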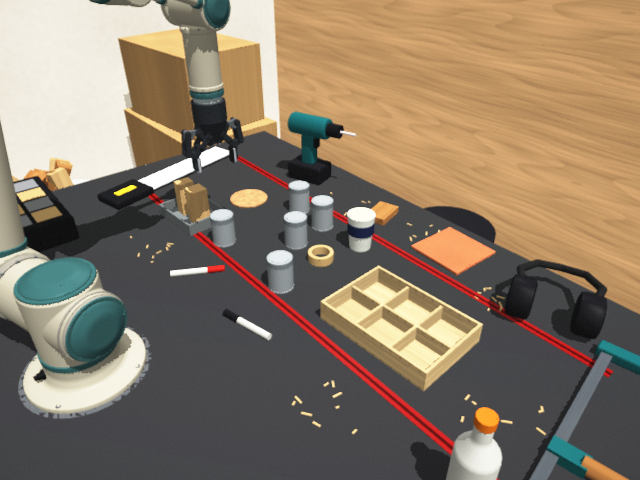

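The crate is empty, and both offcuts stand in the tray near pixel (190,190). The tins haven't moved. Now I'll weigh tin A.

{"name": "carry_out", "arguments": {"delta_pos": [[0, 0, 0.12], [0, 0, 0.24], [0, 0, 0.33], [0, 0, 0.4], [0, 0, 0.4], [0, 0, 0.4], [0, 0, 0.4]], "turn": [[0, 0, 0], [0, 0, 0], [0, 0, 0], [0, 0, 0], [0, 0, 0], [0, 0, 0], [0, 0, 0]], "claw": [-1, -1, -1, -1, -1, -1, -1], "force": 45}}

```text
clock: 14.25
position: [0.4258, 0.2101, 0.0408]
ee_rot: [0.001, 0.707, 0.707, 0.002]
contact_force: [0.3, 0.8, 0.5]
width: 0.0852
gripper_force: 0.0
```

{"name": "carry_out", "arguments": {"delta_pos": [[0, 0, 0], [0, 0, 0], [0, 0, 0], [0, 0, 0], [0, 0, 0], [0, 0, -0.05], [0, 0, -0.1], [0, 0, -0.1], [0, 0, -0.1], [0, 0, -0.1], [0, 0, -0.1], [0, 0, -0.1]], "turn": [[0, 0, 0], [0, 0, 0], [0, 0, 0], [0, 0, 0], [0, 0, 0], [0, 0, 0], [0, 0, 0], [0, 0, 0], [0, 0, 0], [0, 0, 0], [0, 0, 0], [0, 0, 0]], "claw": [0.8, 0.8, 0.8, 0.8, 0.8, 0.8, 0.8, 0.8, 0.8, 0.8, 0.8, 0.8]}}

```text
clock: 15.45
position: [0.4237, 0.2088, 0.0785]
ee_rot: [-0.0, 0.707, 0.707, -0.001]
contact_force: [-0.1, 0.5, -1.2]
width: 0.057
gripper_force: 48.4
```

{"name": "carry_out", "arguments": {"delta_pos": [[0, 0, 0.05], [0, 0, 0.1], [0, 0, 0.1], [0, 0, 0.1], [0, 0, 0.1], [0, 0, 0.1], [0, 0, 0.1], [0, 0, 0], [0, 0, -0.1], [0, 0, -0.175], [0, 0, -0.175]], "turn": [[0, 0, 0], [0, 0, 0], [0, 0, 0], [0, 0, 0], [0, 0, 0], [0, 0, 0], [0, 0, 0], [0, 0, 0], [0, 0, 0], [0, 0, 0], [0, 0, 0]], "claw": [0.8, 0.8, 0.8, -1, -1, -1, -1, -1, -1, -1, -1]}}

```text
clock: 16.55
position: [0.4273, 0.21, 0.1536]
ee_rot: [0.002, 0.707, 0.707, 0.004]
contact_force: [1.3, 0.2, -1.1]
width: 0.0855
gripper_force: 0.0
```

{"name": "carry_out", "arguments": {"delta_pos": [[-0.321, 0.337, 0], [-0.321, 0.337, 0], [-0.321, 0.337, 0], [-0.321, 0.337, 0], [-0.321, 0.337, 0], [-0.321, 0.337, 0], [-0.321, 0.337, 0.1], [-0.321, 0.337, 0.2], [-0.321, 0.337, 0.275], [-0.321, 0.337, 0.275], [-0.321, 0.337, 0.275]], "turn": [[0, 0, 0], [0, 0, 0], [0, 0, 0], [0, 0, 0], [0, 0, 0], [0, 0, 0], [0, 0, 0], [0, 0, 0], [0, 0, 0], [0, 0, 0], [0, 0, 0]], "claw": [-1, -1, -1, -1, -1, -1, -1, -1, -1, -1, -1]}}

```text
clock: 17.65
position: [0.5581, 0.0815, 0.0394]
ee_rot: [-0.001, 0.707, 0.708, -0.0]
contact_force: [0.9, -0.5, 1.1]
width: 0.0853
gripper_force: 0.0
```

{"name": "carry_out", "arguments": {"delta_pos": [[0, 0, 0], [0, 0, 0], [0, 0, 0], [0, 0, 0], [0, 0, 0], [0, 0, -0.05], [0, 0, -0.1], [0, 0, -0.1], [0, 0, -0.1], [0, 0, -0.1], [0, 0, -0.1], [0, 0, -0.1]], "turn": [[0, 0, 0], [0, 0, 0], [0, 0, 0], [0, 0, 0], [0, 0, 0], [0, 0, 0], [0, 0, 0], [0, 0, 0], [0, 0, 0], [0, 0, 0], [0, 0, 0], [0, 0, 0]], "claw": [0.8, 0.8, 0.8, 0.8, 0.8, 0.8, 0.8, 0.8, 0.8, 0.8, 0.8, 0.8]}}

```text
clock: 18.85
position: [0.5584, 0.0806, 0.0784]
ee_rot: [-0.001, 0.707, 0.707, -0.001]
contact_force: [0.5, 0.2, -5.7]
width: 0.057
gripper_force: 50.8
```

{"name": "carry_out", "arguments": {"delta_pos": [[0, 0, -0.1], [0, 0, -0.2], [0, 0, -0.3], [0.703, 0.098, -0.3], [0.703, 0.098, -0.3], [0.703, 0.098, -0.3], [0.703, 0.098, -0.3], [0.703, 0.098, -0.3], [0.703, 0.098, -0.3], [0.703, 0.098, -0.3], [0.703, 0.098, -0.3], [0.703, 0.098, -0.3]], "turn": [[0, 0, 0], [0, 0, 0], [0, 0, 0], [0, 0, 0], [0, 0, 0], [0, 0, 0], [0, 0, 0], [0, 0, 0], [0, 0, 0], [0, 0, 0], [0, 0, 0], [0, 0, 0]], "claw": [0.8, 0.8, 0.8, 0.8, 0.8, 0.8, 0.8, 0.8, 0.8, 0.8, 0.8, 0.8]}}

```text
clock: 20.05
position: [0.5978, 0.3606, 0.1984]
ee_rot: [0.0, 0.707, 0.707, -0.001]
contact_force: [0.0, -0.6, -5.3]
width: 0.057
gripper_force: 52.4
```

{"name": "carry_out", "arguments": {"delta_pos": [[0, 0, 0.1], [0, 0, 0.2], [0, 0, 0.28], [0, 0, 0.34], [0, 0, 0.37], [0, 0, 0.38], [0, 0, 0.387], [0, 0, 0.387], [0, 0, 0.387]], "turn": [[0, 0, 0], [0, 0, 0], [0, 0, 0], [0, 0, 0], [0, 0, 0], [0, 0, 0], [0, 0, 0], [0, 0, 0], [0, 0, 0]], "claw": [0.8, 0.8, 0.8, 0.8, 0.8, 0.8, 0.8, 0.8, 0.8]}}

```text
clock: 20.95
position: [0.6, 0.3624, 0.0465]
ee_rot: [0.001, 0.707, 0.707, 0.002]
contact_force: [0.4, -0.4, -1.4]
width: 0.0573
gripper_force: 52.5
```

{"name": "carry_out", "arguments": {"delta_pos": [[0, 0, 0], [0, 0, 0], [0, 0, 0], [0, 0, 0], [0, 0, -0.1], [0, 0, -0.2], [0, 0, -0.387], [-0.372, 0.186, -0.387], [-0.372, 0.186, -0.387], [-0.372, 0.186, -0.387], [-0.372, 0.186, -0.387], [-0.372, 0.186, -0.387]], "turn": [[0, 0, 0], [0, 0, 0], [0, 0, 0], [0, 0, 0], [0, 0, 0], [0, 0, 0], [0, 0, 0], [0, 0, 0], [0, 0, 0], [0, 0, 0], [0, 0, 0], [0, 0, 0]], "claw": [-1, -1, -1, -1, -1, -1, -1, -1, -1, -1, -1, -1]}}

```text
clock: 22.15
position: [0.6743, 0.2102, 0.1998]
ee_rot: [0.001, 0.709, 0.706, 0.0]
contact_force: [-0.0, 0.3, -0.8]
width: 0.0857
gripper_force: 0.0
```

```bash
python3 - <<'E'
from h import *
W,d=cloud("side");blobs(W,.073,.089,100)
E
```

```text
px [246 175] n 213 rect c [0.597 0.361] wh [0.059 0.057] ang 16.5 z 0.085
px [298 186] n 206 rect c [0.671 0.214] wh [0.06  0.056] ang 51.4 z 0.081
px [197 199] n 120 rect c [0.41  0.324] wh [0.034 0.06 ] ang 46.6 z 0.082
px [322 201] n 235 rect c [0.665 0.103] wh [0.06  0.058] ang 33.5 z 0.081
px [221 215] n 270 rect c [0.422 0.209] wh [0.06  0.057] ang 83.8 z 0.081
px [360 224] n 147 rect c [ 0.66  -0.046] wh [0.031 0.066] ang 38.2 z 0.08
px [279 258] n 380 rect c [ 0.423 -0.036] wh [0.059 0.059] ang 34.5 z 0.081
px [523 282] n 495 rect c [ 0.782 -0.425] wh [0.137 0.049] ang 24.3 z 0.083
```

{"name": "carry_out", "arguments": {"delta_pos": [[0, 0, 0.12], [0, 0, 0.24], [0, 0, 0.33], [0, 0, 0.4], [0, 0, 0.4], [0, 0, 0.4]], "turn": [[0, 0, 0], [0, 0, 0], [0, 0, 0], [0, 0, 0], [0, 0, 0], [0, 0, 0]], "claw": [-1, -1, -1, -1, -1, -1]}}

```text
clock: 22.8
position: [0.6719, 0.2147, 0.0393]
ee_rot: [-0.0, 0.707, 0.708, -0.0]
contact_force: [-0.2, -0.9, 1.3]
width: 0.0854
gripper_force: 0.0
```

{"name": "carry_out", "arguments": {"delta_pos": [[0, 0, 0], [0, 0, 0], [0, 0, 0], [0, 0, 0], [0, 0, 0], [0, 0, 0], [0, 0, -0.1], [0, 0, -0.2], [0, 0, -0.3], [0, 0, -0.4], [0, 0, -0.4], [0, 0, -0.4]], "turn": [[0, 0, 0], [0, 0, 0], [0, 0, 0], [0, 0, 0], [0, 0, 0], [0, 0, 0], [0, 0, 0], [0, 0, 0], [0, 0, 0], [0, 0, 0], [0, 0, 0], [0, 0, 0]], "claw": [0.8, 0.8, 0.8, 0.8, 0.8, 0.8, 0.8, 0.8, 0.8, 0.8, 0.8, 0.8]}}

```text
clock: 24.0
position: [0.673, 0.2129, 0.2009]
ee_rot: [0.001, 0.707, 0.707, 0.001]
contact_force: [0.4, -0.3, -2.2]
width: 0.0569
gripper_force: 48.7
```

{"name": "carry_out", "arguments": {"delta_pos": [[-0.76, -0.127, 0], [-0.76, -0.127, 0], [-0.76, -0.127, 0], [-0.76, -0.127, 0], [-0.76, -0.127, 0], [-0.76, -0.127, 0], [-0.76, -0.127, 0]], "turn": [[0, 0, 0], [0, 0, 0], [0, 0, 0], [0, 0, 0], [0, 0, 0], [0, 0, 0], [0, 0, 0]], "claw": [0.8, 0.8, 0.8, 0.8, 0.8, 0.8, 0.8]}}

```text
clock: 24.7
position: [0.6194, -0.0965, 0.197]
ee_rot: [-0.001, 0.709, 0.705, -0.003]
contact_force: [0.7, 0.5, -1.9]
width: 0.0568
gripper_force: 48.7
```

{"name": "carry_out", "arguments": {"delta_pos": [[-0.76, -0.127, 0], [-0.76, -0.127, 0], [-0.76, -0.127, 0], [-0.76, -0.127, 0], [-0.76, -0.127, 0], [-0.76, -0.127, 0], [-0.76, -0.127, 0], [-0.76, -0.127, 0], [-0.76, -0.127, 0]], "turn": [[0, 0, 0], [0, 0, 0], [0, 0, 0], [0, 0, 0], [0, 0, 0], [0, 0, 0], [0, 0, 0], [0, 0, 0], [0, 0, 0]], "claw": [0.8, 0.8, 0.8, 0.8, 0.8, 0.8, 0.8, 0.8, 0.8]}}

```text
clock: 25.6
position: [0.5709, -0.3931, 0.1978]
ee_rot: [-0.002, 0.707, 0.707, 0.001]
contact_force: [0.4, -0.0, -1.0]
width: 0.0568
gripper_force: 48.7
```

{"name": "carry_out", "arguments": {"delta_pos": [[0, 0, 0.1], [0, 0, 0.2], [0, 0, 0.28], [0, 0, 0.34], [0, 0, 0.37], [0, 0, 0.38], [0, 0, 0.385], [0, 0, 0.385]], "turn": [[0, 0, 0], [0, 0, 0], [0, 0, 0], [0, 0, 0], [0, 0, 0], [0, 0, 0], [0, 0, 0], [0, 0, 0]], "claw": [0.8, 0.8, 0.8, 0.8, 0.8, 0.8, 0.8, 0.8]}}

```text
clock: 26.4
position: [0.5706, -0.3919, 0.0478]
ee_rot: [-0.001, 0.707, 0.708, 0.0]
contact_force: [-3.0, 3.9, 7.0]
width: 0.0571
gripper_force: 50.0
```

{"name": "carry_out", "arguments": {"delta_pos": [[0, 0, 0], [0, 0, 0], [0, 0, 0], [0, 0, 0], [0, 0, -0.1], [0, 0, -0.2], [0, 0, -0.3], [0, 0, -0.385], [0, 0, -0.385]], "turn": [[0, 0, 0], [0, 0, 0], [0, 0, 0], [0, 0, 0], [0, 0, 0], [0, 0, 0], [0, 0, 0], [0, 0, 0], [0, 0, 0]], "claw": [-0.7, -0.7, -0.7, -0.7, -0.7, -1, -1, -1, -1]}}

```text
clock: 27.3
position: [0.5736, -0.3972, 0.2059]
ee_rot: [0.006, 0.707, 0.707, 0.001]
contact_force: [-0.0, -0.7, -0.3]
width: 0.0853
gripper_force: 0.0
```

{"name": "carry_out", "arguments": {"delta_pos": [[0.622, 0.118, 0], [0.622, 0.118, 0], [0.622, 0.118, 0], [0.622, 0.118, 0], [0.622, 0.118, 0], [0.622, 0.118, 0]], "turn": [[0, 0, 0], [0, 0, 0], [0, 0, 0], [0, 0, 0], [0, 0, 0], [0, 0, 0]], "claw": [-1, -1, -1, -1, -1, -1]}}

```text
clock: 27.9
position: [0.6184, -0.1398, 0.1986]
ee_rot: [-0.002, 0.705, 0.709, 0.001]
contact_force: [-0.3, -0.3, -1.3]
width: 0.0852
gripper_force: 0.0
```

{"name": "carry_out", "arguments": {"delta_pos": [[0.622, 0.118, 0], [0.622, 0.118, 0], [0.622, 0.118, 0], [0.622, 0.118, 0], [0.622, 0.118, 0], [0.622, 0.118, 0], [0.622, 0.118, 0], [0.622, 0.118, 0]], "turn": [[0, 0, 0], [0, 0, 0], [0, 0, 0], [0, 0, 0], [0, 0, 0], [0, 0, 0], [0, 0, 0], [0, 0, 0]], "claw": [-1, -1, -1, -1, -1, -1, -1, -1]}}

```text
clock: 28.7
position: [0.6652, 0.1013, 0.1986]
ee_rot: [-0.0, 0.707, 0.707, -0.001]
contact_force: [0.2, -0.3, 0.6]
width: 0.0853
gripper_force: 0.0
```

```bash
python3 - <<'E'
from h import *
W,d=cloud("side");blobs(W,.073,.09,100);cv2.imwrite("pics/side2.png",d["image"][:,:,::-1])
E
```

```text
px [247 175] n 215 rect c [0.596 0.36 ] wh [0.062 0.056] ang 50.3 z 0.086
px [191 196] n 175 rect c [0.404 0.361] wh [0.044 0.116] ang 22.1 z 0.082
px [321 201] n 238 rect c [0.664 0.103] wh [0.058 0.056] ang 49.2 z 0.081
px [221 215] n 271 rect c [0.423 0.209] wh [0.061 0.057] ang 78.3 z 0.081
px [360 224] n 155 rect c [ 0.659 -0.047] wh [0.033 0.065] ang 40.4 z 0.081
px [279 258] n 378 rect c [ 0.424 -0.036] wh [0.059 0.058] ang 88.7 z 0.081
px [523 282] n 574 rect c [ 0.784 -0.426] wh [0.14  0.049] ang 21.6 z 0.084
px [450 310] n 639 rect c [ 0.57  -0.392] wh [0.059 0.058] ang 55.7 z 0.086
```

View pics/side2.png

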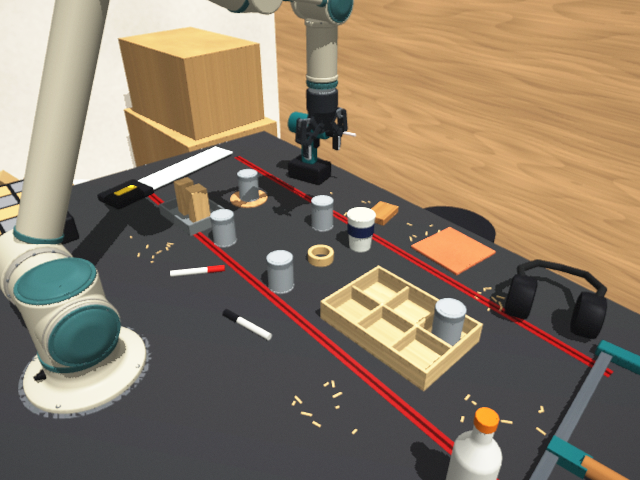

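The picture shows the heavy tin on the cork (247,185), an empty tin upright in cell 4 (450,318), and the rest unmoved. Tin D is next, into cell 6.

{"name": "carry_out", "arguments": {"delta_pos": [[0, 0, 0.12], [0, 0, 0.24], [0, 0, 0.33], [0, 0, 0.4], [0, 0, 0.4], [0, 0, 0.4]], "turn": [[0, 0, 0], [0, 0, 0], [0, 0, 0], [0, 0, 0], [0, 0, 0], [0, 0, 0]], "claw": [-1, -1, -1, -1, -1, -1]}}

```text
clock: 29.35
position: [0.6657, 0.1011, 0.0397]
ee_rot: [0.0, 0.708, 0.706, -0.0]
contact_force: [0.5, 0.2, 0.1]
width: 0.0855
gripper_force: 0.0
```

{"name": "carry_out", "arguments": {"delta_pos": [[0, 0, 0], [0, 0, 0], [0, 0, 0], [0, 0, 0], [0, 0, 0], [0, 0, 0], [0, 0, -0.1], [0, 0, -0.2], [0, 0, -0.3], [0, 0, -0.4], [0, 0, -0.4], [0, 0, -0.4]], "turn": [[0, 0, 0], [0, 0, 0], [0, 0, 0], [0, 0, 0], [0, 0, 0], [0, 0, 0], [0, 0, 0], [0, 0, 0], [0, 0, 0], [0, 0, 0], [0, 0, 0], [0, 0, 0]], "claw": [0.8, 0.8, 0.8, 0.8, 0.8, 0.8, 0.8, 0.8, 0.8, 0.8, 0.8, 0.8]}}

```text
clock: 30.55
position: [0.6658, 0.1027, 0.201]
ee_rot: [0.001, 0.707, 0.707, 0.001]
contact_force: [-0.5, 0.2, -1.3]
width: 0.0569
gripper_force: 48.7
```

{"name": "carry_out", "arguments": {"delta_pos": [[-0.805, -0.266, 0], [-0.805, -0.266, 0], [-0.805, -0.266, 0], [-0.805, -0.266, 0], [-0.805, -0.266, 0], [-0.805, -0.266, 0], [-0.805, -0.266, 0], [-0.805, -0.266, 0], [-0.805, -0.266, 0], [-0.805, -0.266, 0]], "turn": [[0, 0, 0], [0, 0, 0], [0, 0, 0], [0, 0, 0], [0, 0, 0], [0, 0, 0], [0, 0, 0], [0, 0, 0], [0, 0, 0], [0, 0, 0]], "claw": [0.8, 0.8, 0.8, 0.8, 0.8, 0.8, 0.8, 0.8, 0.8, 0.8]}}

```text
clock: 31.55
position: [0.5587, -0.2181, 0.1981]
ee_rot: [-0.001, 0.707, 0.707, 0.0]
contact_force: [0.4, 0.1, -0.5]
width: 0.057
gripper_force: 48.7
```

{"name": "carry_out", "arguments": {"delta_pos": [[0, 0, 0.1], [0, 0, 0.2], [0, 0, 0.28], [0, 0, 0.34], [0, 0, 0.37], [0, 0, 0.378], [0, 0, 0.382], [0, 0, 0.382]], "turn": [[0, 0, 0], [0, 0, 0], [0, 0, 0], [0, 0, 0], [0, 0, 0], [0, 0, 0], [0, 0, 0], [0, 0, 0]], "claw": [0.8, 0.8, 0.8, 0.8, 0.8, 0.8, 0.8, 0.8]}}

```text
clock: 32.35
position: [0.5583, -0.2174, 0.0478]
ee_rot: [-0.001, 0.707, 0.708, -0.0]
contact_force: [-3.5, 2.1, 4.7]
width: 0.057
gripper_force: 49.9
```

{"name": "carry_out", "arguments": {"delta_pos": [[0, 0, 0], [0, 0, 0], [0, 0, 0], [0, 0, 0], [0, 0, -0.1], [0, 0, -0.2], [0, 0, -0.3], [0, 0, -0.382], [0, 0, -0.382]], "turn": [[0, 0, 0], [0, 0, 0], [0, 0, 0], [0, 0, 0], [0, 0, 0], [0, 0, 0], [0, 0, 0], [0, 0, 0], [0, 0, 0]], "claw": [-0.7, -0.7, -0.7, -0.7, -0.7, -1, -1, -1, -1]}}

```text
clock: 33.25
position: [0.562, -0.221, 0.205]
ee_rot: [0.005, 0.707, 0.707, 0.002]
contact_force: [0.9, -1.2, -0.7]
width: 0.0855
gripper_force: 0.0
```

{"name": "carry_out", "arguments": {"delta_pos": [[0.457, -0.337, 0], [0.457, -0.337, 0], [0.457, -0.337, 0], [0.457, -0.337, 0], [0.457, -0.337, 0], [0.457, -0.337, 0], [0.457, -0.337, 0], [0.457, -0.337, 0]], "turn": [[0, 0, 0], [0, 0, 0], [0, 0, 0], [0, 0, 0], [0, 0, 0], [0, 0, 0], [0, 0, 0], [0, 0, 0]], "claw": [-1, -1, -1, -1, -1, -1, -1, -1]}}

```text
clock: 34.05
position: [0.4252, -0.0374, 0.1991]
ee_rot: [0.0, 0.707, 0.707, 0.0]
contact_force: [0.9, -0.1, 0.2]
width: 0.0855
gripper_force: 0.0
```

```bash
python3 - <<'E'
from h import *
W,d=cloud("side");blobs(W,.073,.09,100)
E
```

```text
px [196 199] n 128 rect c [0.421 0.335] wh [0.047 0.05 ] ang 1.0 z 0.081
px [221 215] n 267 rect c [0.423 0.209] wh [0.058 0.059] ang 39.1 z 0.081
px [360 224] n 149 rect c [ 0.659 -0.047] wh [0.031 0.065] ang 39.3 z 0.081
px [279 258] n 382 rect c [ 0.424 -0.037] wh [0.059 0.058] ang 36.4 z 0.081
px [380 271] n 472 rect c [ 0.557 -0.216] wh [0.057 0.058] ang 5.4 z 0.086
px [523 282] n 570 rect c [ 0.783 -0.426] wh [0.139 0.049] ang 21.7 z 0.084
px [450 310] n 637 rect c [ 0.57  -0.392] wh [0.059 0.059] ang 55.3 z 0.086
```

{"name": "carry_out", "arguments": {"delta_pos": [[0, 0, 0.12], [0, 0, 0.24], [0, 0, 0.33], [0, 0, 0.4], [0, 0, 0.4], [0, 0, 0.4]], "turn": [[0, 0, 0], [0, 0, 0], [0, 0, 0], [0, 0, 0], [0, 0, 0], [0, 0, 0]], "claw": [-1, -1, -1, -1, -1, -1]}}

```text
clock: 34.7
position: [0.4249, -0.0373, 0.0392]
ee_rot: [-0.0, 0.707, 0.707, -0.0]
contact_force: [0.2, 1.0, 1.1]
width: 0.0852
gripper_force: 0.0
```

{"name": "carry_out", "arguments": {"delta_pos": [[0, 0, 0], [0, 0, 0], [0, 0, 0], [0, 0, 0], [0, 0, 0], [0, 0, 0], [0, 0, -0.1], [0, 0, -0.2], [0, 0, -0.3], [0, 0, -0.4], [0, 0, -0.4], [0, 0, -0.4]], "turn": [[0, 0, 0], [0, 0, 0], [0, 0, 0], [0, 0, 0], [0, 0, 0], [0, 0, 0], [0, 0, 0], [0, 0, 0], [0, 0, 0], [0, 0, 0], [0, 0, 0], [0, 0, 0]], "claw": [0.8, 0.8, 0.8, 0.8, 0.8, 0.8, 0.8, 0.8, 0.8, 0.8, 0.8, 0.8]}}

```text
clock: 35.9
position: [0.4244, -0.0366, 0.2004]
ee_rot: [0.001, 0.707, 0.707, 0.001]
contact_force: [-1.0, -0.4, -2.1]
width: 0.0568
gripper_force: 49.0
```

{"name": "carry_out", "arguments": {"delta_pos": [[-0.69, 0.132, 0], [-0.69, 0.132, 0], [-0.69, 0.132, 0], [-0.69, 0.132, 0], [-0.69, 0.132, 0], [-0.69, 0.132, 0], [-0.69, 0.132, 0], [-0.69, 0.132, 0], [-0.69, 0.132, 0]], "turn": [[0, 0, 0], [0, 0, 0], [0, 0, 0], [0, 0, 0], [0, 0, 0], [0, 0, 0], [0, 0, 0], [0, 0, 0], [0, 0, 0]], "claw": [0.8, 0.8, 0.8, 0.8, 0.8, 0.8, 0.8, 0.8, 0.8]}}

```text
clock: 36.8
position: [0.476, -0.3109, 0.1979]
ee_rot: [-0.002, 0.707, 0.707, 0.0]
contact_force: [-0.3, -0.1, -1.9]
width: 0.0569
gripper_force: 49.0
```

{"name": "carry_out", "arguments": {"delta_pos": [[0, 0, 0.1], [0, 0, 0.2], [0, 0, 0.28], [0, 0, 0.34], [0, 0, 0.37], [0, 0, 0.377], [0, 0, 0.381], [0, 0, 0.381]], "turn": [[0, 0, 0], [0, 0, 0], [0, 0, 0], [0, 0, 0], [0, 0, 0], [0, 0, 0], [0, 0, 0], [0, 0, 0]], "claw": [0.8, 0.8, 0.8, 0.8, 0.8, 0.8, 0.8, 0.8]}}

```text
clock: 37.6
position: [0.4779, -0.313, 0.0481]
ee_rot: [0.001, 0.707, 0.707, 0.0]
contact_force: [0.5, -1.0, -0.9]
width: 0.0575
gripper_force: 49.0
```

{"name": "carry_out", "arguments": {"delta_pos": [[0, 0, 0.002], [0, 0, 0.002], [0, 0, 0.002], [0, 0, 0.002], [0, 0, 0.002], [0, 0, 0.002], [0, 0, -0.1], [0, 0, -0.2], [0, 0, -0.3], [0, 0, -0.381], [0, 0, -0.381]], "turn": [[0, 0, 0], [0, 0, 0], [0, 0, 0], [0, 0, 0], [0, 0, 0], [0, 0, 0], [0, 0, 0], [0, 0, 0], [0, 0, 0], [0, 0, 0], [0, 0, 0]], "claw": [0.8, 0.8, -0.7, -0.7, -0.7, -0.7, -0.7, -1, -1, -1, -1]}}

```text
clock: 38.7
position: [0.4795, -0.3146, 0.2047]
ee_rot: [0.005, 0.707, 0.707, 0.001]
contact_force: [0.3, -0.5, 0.4]
width: 0.0853
gripper_force: 0.0
```

{"name": "carry_out", "arguments": {"delta_pos": [[0.652, -0.067, 0], [0.652, -0.067, 0], [0.652, -0.067, 0], [0.652, -0.067, 0], [0.652, -0.067, 0], [0.652, -0.067, 0]], "turn": [[0, 0, 0], [0, 0, 0], [0, 0, 0], [0, 0, 0], [0, 0, 0], [0, 0, 0]], "claw": [-1, -1, -1, -1, -1, -1]}}

```text
clock: 39.3
position: [0.4479, -0.0474, 0.1985]
ee_rot: [-0.002, 0.706, 0.708, 0.0]
contact_force: [0.3, -0.2, -0.2]
width: 0.0853
gripper_force: 0.0
```

{"name": "carry_out", "arguments": {"delta_pos": [[0.652, -0.067, 0], [0.652, -0.067, 0], [0.652, -0.067, 0], [0.652, -0.067, 0], [0.652, -0.067, 0], [0.652, -0.067, 0], [0.652, -0.067, 0], [0.652, -0.067, 0]], "turn": [[0, 0, 0], [0, 0, 0], [0, 0, 0], [0, 0, 0], [0, 0, 0], [0, 0, 0], [0, 0, 0], [0, 0, 0]], "claw": [-1, -1, -1, -1, -1, -1, -1, -1]}}

```text
clock: 40.1
position: [0.4235, 0.2078, 0.1987]
ee_rot: [0.0, 0.707, 0.707, -0.001]
contact_force: [-0.0, -0.3, -0.5]
width: 0.0853
gripper_force: 0.0
```

```bash
python3 - <<'E'
from h import *
W,d=cloud("side");blobs(W,.073,.09,100)
E
```

```text
px [246 175] n 216 rect c [0.597 0.361] wh [0.062 0.056] ang 53.5 z 0.086
px [196 199] n 122 rect c [0.412 0.325] wh [0.034 0.06 ] ang 49.0 z 0.082
px [221 215] n 272 rect c [0.423 0.208] wh [0.058 0.058] ang 56.4 z 0.081
px [360 224] n 151 rect c [ 0.659 -0.047] wh [0.03  0.065] ang 39.0 z 0.082
px [380 271] n 476 rect c [ 0.557 -0.216] wh [0.059 0.058] ang 13.4 z 0.087
px [523 282] n 574 rect c [ 0.782 -0.426] wh [0.136 0.05 ] ang 23.0 z 0.084
px [386 310] n 627 rect c [ 0.476 -0.313] wh [0.06  0.058] ang 46.9 z 0.087
px [450 310] n 631 rect c [ 0.569 -0.391] wh [0.059 0.057] ang 38.2 z 0.087
```

{"name": "carry_out", "arguments": {"delta_pos": [[0, 0, 0.12], [0, 0, 0.24], [0, 0, 0.33], [0, 0, 0.4], [0, 0, 0.4], [0, 0, 0.4]], "turn": [[0, 0, 0], [0, 0, 0], [0, 0, 0], [0, 0, 0], [0, 0, 0], [0, 0, 0]], "claw": [-1, -1, -1, -1, -1, -1]}}

```text
clock: 40.75
position: [0.424, 0.2077, 0.0395]
ee_rot: [0.0, 0.708, 0.706, -0.0]
contact_force: [0.7, 0.3, 0.5]
width: 0.0855
gripper_force: 0.0
```

{"name": "carry_out", "arguments": {"delta_pos": [[0, 0, 0], [0, 0, 0], [0, 0, 0], [0, 0, 0], [0, 0, 0], [0, 0, 0], [0, 0, -0.1], [0, 0, -0.2], [0, 0, -0.3], [0, 0, -0.4], [0, 0, -0.4], [0, 0, -0.4]], "turn": [[0, 0, 0], [0, 0, 0], [0, 0, 0], [0, 0, 0], [0, 0, 0], [0, 0, 0], [0, 0, 0], [0, 0, 0], [0, 0, 0], [0, 0, 0], [0, 0, 0], [0, 0, 0]], "claw": [0.8, 0.8, 0.8, 0.8, 0.8, 0.8, 0.8, 0.8, 0.8, 0.8, 0.8, 0.8]}}

```text
clock: 41.95
position: [0.4236, 0.2092, 0.2006]
ee_rot: [0.001, 0.707, 0.707, 0.001]
contact_force: [-0.7, -0.0, -1.5]
width: 0.057
gripper_force: 48.9
```

{"name": "carry_out", "arguments": {"delta_pos": [[-0.54, 0.058, 0], [-0.54, 0.058, 0], [-0.54, 0.058, 0], [-0.54, 0.058, 0], [-0.54, 0.058, 0]], "turn": [[0, 0, 0], [0, 0, 0], [0, 0, 0], [0, 0, 0], [0, 0, 0]], "claw": [0.8, 0.8, 0.8, 0.8, 0.8]}}

```text
clock: 42.45
position: [0.4456, -0.0108, 0.1976]
ee_rot: [-0.001, 0.708, 0.706, -0.002]
contact_force: [0.8, 0.2, -0.8]
width: 0.0568
gripper_force: 48.9
```

{"name": "carry_out", "arguments": {"delta_pos": [[-0.54, 0.058, 0], [-0.54, 0.058, 0], [-0.54, 0.058, 0], [-0.54, 0.058, 0], [-0.54, 0.058, 0], [-0.54, 0.058, 0], [-0.54, 0.058, 0], [-0.54, 0.058, 0]], "turn": [[0, 0, 0], [0, 0, 0], [0, 0, 0], [0, 0, 0], [0, 0, 0], [0, 0, 0], [0, 0, 0], [0, 0, 0]], "claw": [0.8, 0.8, 0.8, 0.8, 0.8, 0.8, 0.8, 0.8]}}

```text
clock: 43.25
position: [0.469, -0.2209, 0.1986]
ee_rot: [-0.001, 0.707, 0.708, 0.0]
contact_force: [0.2, 0.4, -1.7]
width: 0.0569
gripper_force: 48.9
```

{"name": "carry_out", "arguments": {"delta_pos": [[0, 0, 0.1], [0, 0, 0.2], [0, 0, 0.28], [0, 0, 0.34], [0, 0, 0.37], [0, 0, 0.378], [0, 0, 0.382], [0, 0, 0.382]], "turn": [[0, 0, 0], [0, 0, 0], [0, 0, 0], [0, 0, 0], [0, 0, 0], [0, 0, 0], [0, 0, 0], [0, 0, 0]], "claw": [0.8, 0.8, 0.8, 0.8, 0.8, 0.8, 0.8, 0.8]}}

```text
clock: 44.05
position: [0.4707, -0.2231, 0.0477]
ee_rot: [0.001, 0.707, 0.707, 0.0]
contact_force: [-0.3, 0.1, -1.4]
width: 0.057
gripper_force: 49.3
```

Release gently, rise and move away to check.

{"name": "carry_out", "arguments": {"delta_pos": [[0, 0, 0.002], [0, 0, 0.002], [0, 0, 0.002], [0, 0, 0.002], [0, 0, 0.002], [0, 0, 0.002], [0, 0, -0.1], [0, 0, -0.2], [0, 0, -0.3], [0, 0, -0.382], [0, 0, -0.382]], "turn": [[0, 0, 0], [0, 0, 0], [0, 0, 0], [0, 0, 0], [0, 0, 0], [0, 0, 0], [0, 0, 0], [0, 0, 0], [0, 0, 0], [0, 0, 0], [0, 0, 0]], "claw": [0.8, 0.8, -0.65, -0.65, -0.65, -0.65, -0.65, -0.65, -1, -1, -1]}}

```text
clock: 45.15
position: [0.4726, -0.2248, 0.2043]
ee_rot: [0.005, 0.707, 0.707, 0.001]
contact_force: [1.0, -0.4, 0.2]
width: 0.0853
gripper_force: 0.0
```

{"name": "carry_out", "arguments": {"delta_pos": [[0.6, 0, -0.1], [0.6, 0, -0.1], [0.6, 0, -0.1], [0.6, 0, -0.1], [0.6, 0, -0.1], [0.6, 0, -0.1], [0.6, 0, -0.1], [0.6, 0, -0.1]], "turn": [[0, 0, 0], [0, 0, 0], [0, 0, 0], [0, 0, 0], [0, 0, 0], [0, 0, 0], [0, 0, 0], [0, 0, 0]], "claw": [-1, -1, -1, -1, -1, -1, -1, -1]}}

```text
clock: 45.95
position: [0.4695, 0.0162, 0.2384]
ee_rot: [-0.0, 0.707, 0.707, -0.001]
contact_force: [-0.7, -0.9, 0.6]
width: 0.0852
gripper_force: 0.0
```

```bash
python3 - <<'E'
from h import *
W,d=cloud("scene");blobs(W,.073,.09,100);cv2.imwrite("pics/scene3.png",d["image"][:,:,::-1])
E
```

```text
px [478 195] n 138 rect c [0.434 0.325] wh [0.059 0.031] ang 48.8 z 0.081
px [507 194] n 128 rect c [0.432 0.394] wh [0.053 0.029] ang 40.4 z 0.081
px [234 208] n 478 rect c [ 0.472 -0.224] wh [0.059 0.059] ang 87.1 z 0.086
px [194 211] n 484 rect c [ 0.479 -0.313] wh [0.058 0.058] ang 10.9 z 0.086
px [233 238] n 550 rect c [ 0.561 -0.217] wh [0.059 0.057] ang 43.0 z 0.086
px [148 242] n 574 rect c [ 0.572 -0.392] wh [0.061 0.057] ang 13.2 z 0.086
px [510 250] n 603 rect c [0.601 0.361] wh [0.058 0.058] ang 37.4 z 0.085
px [318 292] n 152 rect c [ 0.697 -0.037] wh [0.065 0.028] ang 85.3 z 0.082
px [102 328] n 1052 rect c [ 0.785 -0.426] wh [0.134 0.05 ] ang 23.2 z 0.084
```

View pics/scene3.png

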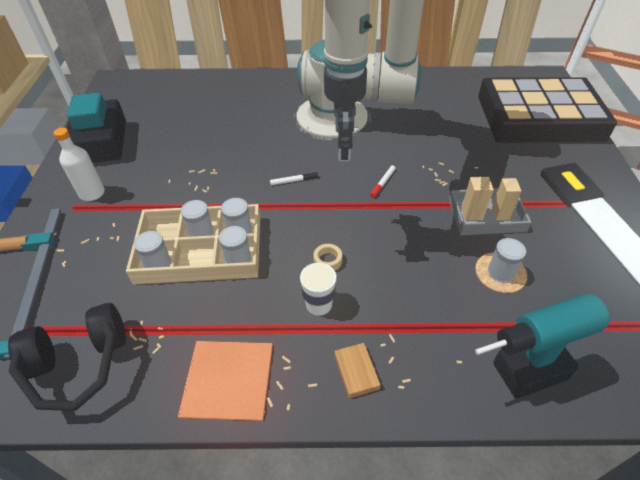

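The picture shows four tins upright in separate cells at (152,248), (196,216), (236,214) and (234,244). The heavy tin is on the cork (507,260), both offcuts are in the tray (490,200), and the cup and tape are unmoved.

```bash
python3 -c "
from rig import manip
print(manip.sign_off())"
```

```text
the job is handed in; nothing more can be done
None
```

The job is handed in: both offcuts are in the scrap tray, the heavy tin stands on the cork pad, the four empty tins stand one to a cell in the crate, and the cup and tape roll are where they were.

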